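Set up the sauce warmer: adaptor plate, pots, lids

ROBOT

A 6-joint arm with a two-finger parallel gripper is mounted at the origin on a cart in front of the work surface, level with it; the furniture and walls round the work are solid. World frame = base frame: x ahead of the robot, y to its left, z up, the work surface at z = 0. Lengths are in m, angles in rad, forces in N, time in s.
With the tool pointing down it reaches from about 0.35 to 0.975 m from the base axis. Payload 4.9 kg.
Tool frame: the origin (TCP) lies midway between the tips of the shut fingers; the grasp point (between the pads) lies 19 mm behind it (manip.pinch_z is the distance from the TCP to the grasp point, in m); z points along the fingers, y is the direction in which the jaws open and shut (so a half turn about z gives the same grasp; the last joint's range is limited). The gripper opens to 85 mm and grips with 20 to 120 N. Pads are 22 mm wide; open, the fingers measure 114 mm over their backs; the gripper's body (76 mm by 85 mm) begins 54 mm behind the grasp point. The pads swing forward as they close: fully open they stand 13 mm farther back than shut.
Start: joints at [-1.33, 0.053, 1.613, -0, 1.476, -0.119], TCP at [0.22, -0.585, 0.231] pointing down, gripper open.
Joint ranges: [-3.01, 3.01], [-1.01, 2.22], [0.06, 2.58], [-1.02, 4.17], [0.09, 2.62], [-3.14, 3.14]. Speed limits (rad/s): [2.57, 2.57, 3.14, 3.14, 3.14, 3.14].

INTERFACE

Orientations are given as a unit quaternion [w, x, y, z].
In Python, from plant import manip gives the robot as it stands.
- The arm moves only by the tool drive_tool, never from a script. Its argument "commands" is text: rows parted by semicolons, each of 5 numbers parted by spaces: the finger opening in mm, from 0 to 85.4, then the shift along the tool's x, y, z in units of 30 mm (1.0 is 30 mm), then the turn about the tool's z in degrees. A call has exactly 8 rows; each row shifts and turns the commanded pose from where the row before left it, along the tool's axes as they then stand; what a row does not reach is not made up. A row lasts 1/8 s, in which the tool goes at most 62.5 mm and 10.7 degrees, less where a joint would pass 70% of its speed; a pose out of reach is approached as far as the arm can. A call is refused whole if a number of a shift passes 1 or a number of a turn 10.7, either way. A call with a gripper value outside its range is refused whole. The fingers move at their own pace and stop on an object; the grip force is fixed at half the most. Time passes only in rows, so rows that do not move let the fingers close, or fill a call up. It gives the time, the measured TCP pose, the force and the opening at its end, in the units of the state.
- manip.state(): the state, without advancing time (a new reading comes with each control period).
- manip.grab_frame(name): name is "scene" or "side" or "wrist"; returns the picture (480x640x3 uint8, red, green, blue); there is no depth.
- manip.camera_params(name): a dict with "fx", "fy", "cx", "cy" (pixels), "xyz" and "orientation" of the camera in the world. Camera axes: x right, y down, z forward; pixel columns grow to the right and rows downward; lengths in m; the calibration is good to about 2 mm. The wrist camera is an equidistant fisheye: a pixel r from the principal point sees the ray r / f radians off the axis. A picture is of the moment at which its call begins: read the wrist's pose just before it. camera_params takes no time and is no camera call; for the wrist camera it gives the pose at the moment of the call.
- manip.job_done(): hands the job in, once; it reports no verdict.
The state is a dict: "time": time; "joint_pos": joint angles; "joint_vel": joint speeds; "joint_efforts": joint torques, N m; "tool_pos": TCP position; "tool_rot": TCP orientation; "contact_force": force on the tool from outside, world axes, zero at the start; "ft_torque": the same for the moment, N m; "gripper_width": opening from 0.0 (shut) to 1.0 (fully open).
Only numpy, scipy, OpenCV 4.12 (cv2) and the standard library are available. Lean on these libraries where they do the work, as an engineer would, in place of code of your own. Each camera call takes 0.05 s, during which the arm holds its last target. There are 200 camera calls.

TASK

Set up the sauce warmer for service: first lower the two-hole adaptor plate into the warmer's well so that it lies flat, next hang each pot in the hole that fits it, and only then put each pot's own lid on. Leave the ramekin, the salt shaker and the lemon where they are.

Things in the scene. Friction and masses are not known exactly. Their poses are not given: they have to be found in the camera images.
- warmer: Countertop sauce warmer, fixed steel box 146 (x) x 236 (y) x 85 mm high, dial and switch on its front (-x) face. Open oblong well in the top, 98 (x) x 192 (y) mm, 63 mm deep, centred; flat rim round it. Origin: centre of its underside, on the worktop (z = 0); y along the long side.
- plate: Loose steel adaptor plate: sheet 118 (x) x 210 (y) x 4 mm on a tapered skirt 10 mm deep that enters the well (3 mm play each side), either way round. Origin: centre of skirt's underside, 75 mm above the warmer's when seated. Round holes: 68 mm at (0, -52) mm, 52 mm at (0, 47). Arched handle in the middle, 8 mm bar along x (-16 to 16 mm), 48 mm above origin: pinch it along y. 0.3 kg.
- large_pot: Larger open steel pot, round, 84 mm high, 0.2 kg. Body 50 mm wide at the foot, 64 at the bead; bead 78 mm wide at z = 50 to 54 mm; above it a straight neck, 64 mm outside, 58 inside: grip across the neck. Hangs by its bead in the large hole, origin 36 mm below the plate's; only 9 mm from bead to handle, so close fingers along the plate's x there. Origin: centre of underside, z up.
- small_pot: Smaller open steel pot, round, 84 mm high, 0.14 kg. Body 36 mm wide at the foot, 48 at the bead; bead 62 mm wide at z = 50 to 54 mm; straight neck above, 48 mm outside, 42 inside. Hangs by its bead in the small hole, origin 36 mm below the plate's (it falls through the large hole); close fingers along the plate's x there too. Origin: centre of underside, z up.
- large_lid: Larger lid: steel disc 64 mm across, low dome, black knob 18 mm across at z = 28 to 43 mm (straight from 30 to 40). Below the disc a plug 12 mm deep, tapering from 54 to 46 mm; it stands on this. Fits the larger pot: plug inside the neck, disc on the rim, origin 72 mm above the pot's. Origin: centre of the plug's underside, z up. 0.09 kg.
- small_lid: Smaller lid: steel disc 48 mm across, black knob 18 mm across at z = 28 to 43 mm (straight from 30 to 40). Below the disc a plug 12 mm deep, tapering from 38 to 30 mm; it stands on this. Fits the smaller pot: plug inside the neck, disc on the rim, origin 72 mm above the pot's. Origin: centre of the plug's underside, z up. 0.06 kg.
- ramekin: Bystander: empty white porcelain ramekin, 71 mm wide, 44 mm high. Origin: centre of its underside.
- salt_shaker: Bystander: glass salt shaker with metal cap, 44 mm wide, 90 mm high. Origin: centre of its underside.
- lemon: Bystander: yellow lemon lying on the worktop, 78 x 55 x 56 mm. Origin: on its underside as it lies at the start.

How it is judged:
On the way, in this order (a step that is already met when the one before it is completed fails the run):
1. the adaptor plate lies flat in the warmer's well (x of plate in the frame of warmer between -0.006 and 0.006 m and y of plate in the frame of warmer between -0.006 and 0.006 m and z of plate in the frame of warmer between 0.072 and 0.078 m and angle between the x axis of plate and the x axis of warmer, either way round below 0.1 rad and angle between plate's own z axis and vertical below 0.05 rad), for 0.2 s.
2. both pots hang in their own holes, no lid on a pot yet (all of step 1 and x of large_pot in the frame of plate between -0.005 and 0.005 m and y of large_pot in the frame of plate between -0.057 and -0.047 m and z of large_pot in the frame of plate between -0.039 and -0.033 m and angle between each of large_pot, small_pot's own z axis and vertical below 0.07 rad and x of small_pot in the frame of plate between -0.005 and 0.005 m and y of small_pot in the frame of plate between 0.042 and 0.052 m and z of small_pot in the frame of plate between -0.039 and -0.033 m and distance between each of large_lid, small_lid and large_pot above 0.09 m and distance between each of large_lid, small_lid and small_pot above 0.09 m), for 0.2 s.
3. each pot wears its own lid (all of step 1 and x of large_pot in the frame of plate between -0.005 and 0.005 m and y of large_pot in the frame of plate between -0.057 and -0.047 m and z of large_pot in the frame of plate between -0.039 and -0.033 m and angle between each of large_pot, small_pot, large_lid, small_lid's own z axis and vertical below 0.07 rad and x of small_pot in the frame of plate between -0.005 and 0.005 m and y of small_pot in the frame of plate between 0.042 and 0.052 m and z of small_pot in the frame of plate between -0.039 and -0.033 m and horizontal distance between large_lid and large_pot below 0.005 m and z of large_lid in the frame of large_pot between 0.069 and 0.075 m and horizontal distance between small_lid and small_pot below 0.005 m and z of small_lid in the frame of small_pot between 0.069 and 0.075 m), for 0.2 s.
At the end, for the whole second after the job is handed in: Plate flat in the well (6 mm sideways, 3 mm in height, 0.1 rad yaw, 0.05 rad level); each pot upright in its own hole (5 mm each way, 3 mm in height, 0.07 rad); its own lid seated on each pot (5 mm sideways, 3 mm in height, 0.07 rad); all at rest (under 20 mm/s) (all of step 3 and linear speed of each of plate, large_pot, small_pot, large_lid, small_lid below 0.02 m/s); the robot touches nothing.
It fails at once if the ramekin is moved by more than 30 mm (distance of ramekin from where it was at the start of the episode above 0.03 m).
It fails at once if the salt shaker is moved by more than 30 mm (distance of salt_shaker from where it was at the start of the episode above 0.03 m).
It fails at once if the lemon is moved by more than 30 mm (distance of lemon from where it was at the start of the episode above 0.03 m).
It also fails if it takes over 131 s, if anything falls off the work surface, if the arm or the gripper's body presses on something with over 40 N, if the wrist force passes 120 N, or if a joint passes its speed limit or range.

## Working session

There is one attempt and no reset: what is moved stays moved. The work goes in short steps, Python scripts to look and compute and a tool call to move; the robot and the scene stay as the last step left them, time stands still between calls to the robot, and variables do not carry over. Pictures are saved under pics/ and viewed, about 12 in all and at most 16, crops included, and the job is handed in when it is done.

Besides the shell and the picture viewer there is one more tool, called after "Call:" by a JSON object that holds its "fn" and its "kwargs". drive_tool: Moves the arm, as the interface text tells. Its arguments: {"type":"object","properties":{"commands":{"type":"string"}},"required":["commands"]}

```bash
ls; mkdir -p pics; python3 - <<'E'
from plant import manip
import cv2,numpy as np
for n in("scene","side","wrist"):
    print(n,manip.camera_params(n))
    cv2.imwrite(f"pics/{n}0.png",manip.grab_frame(n)[:,:,::-1])
print(manip.state(),manip.pinch_z)
E
```

```text
pics
scene {'fx': 523.4933893165038, 'fy': 523.4933893165038, 'cx': 324.3515402251159, 'cy': 238.44810723163647, 'xyz': array([0.24850106, 0.4810762 , 0.71232736]), 'orientation': array([ 0.11494516, -0.2826879 ,  0.89217216, -0.33302253])}
side {'fx': 542.1902125505927, 'fy': 542.1902125505927, 'cx': 311.1870995181133, 'cy': 245.1159542124793, 'xyz': array([0.45986783, 0.96617127, 0.70499397]), 'orientation': array([ 0.02501791, -0.06241903,  0.88274806, -0.4650095 ])}
wrist {'fx': 371.64829954431775, 'fy': 371.64829954431775, 'cx': 317.11032890791205, 'cy': 238.01735138370572, 'xyz': array([ 0.29100224, -0.55774306,  0.37438521]), 'orientation': array([ 0.12314408,  0.81288027, -0.56270855, -0.08614106])}
{'time': 0.15, 'joint_pos': array([-1.33000545e+00,  5.32332571e-02,  1.61400441e+00, -5.81223646e-06,
        1.47598467e+00, -1.18975857e-01]), 'joint_vel': array([ 0.00113413, -0.0015781 , -0.00220841, -0.00095838,  0.00116837,
       -0.00059371]), 'joint_efforts': array([ 1.22850248e-03, -3.94244421e+01, -3.70719767e+01, -7.10879999e-05,
        4.66248646e-03,  1.21729451e-05]), 'tool_pos': array([ 0.21992944, -0.58449944,  0.23031262]), 'tool_rot': array([-8.13154589e-04,  9.83864191e-01,  1.78915036e-01, -5.24867704e-05]), 'contact_force': array([ 0.28633922, -0.65786683,  0.02579314]), 'ft_torque': array([ 0.0265683 , -0.0265484 ,  0.01572498]), 'gripper_width': 1.0018581208132418} 0.0187
```

View pics/scene0.png

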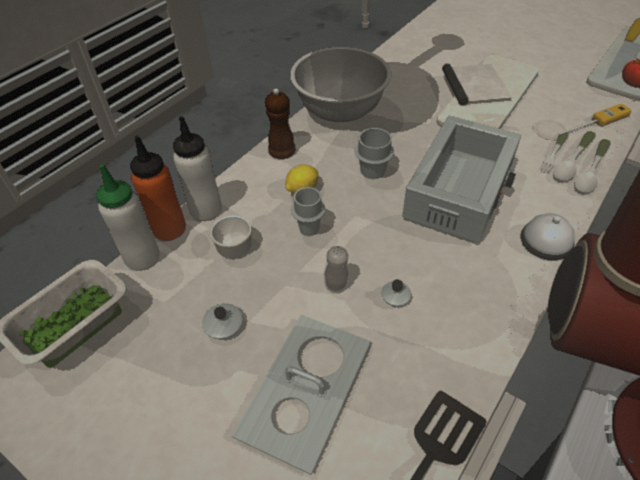

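View pics/side0.png

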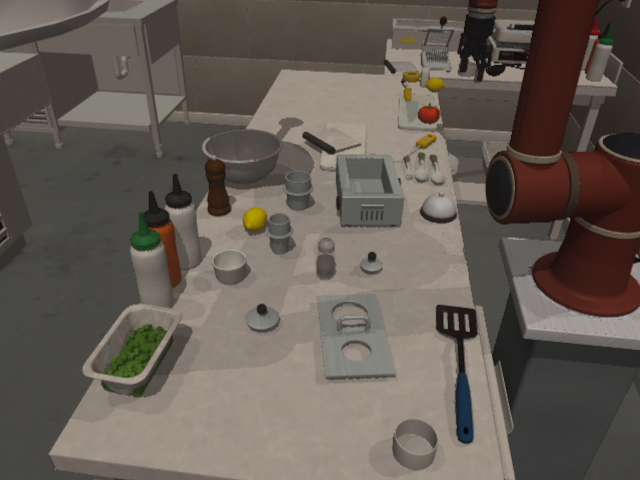

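The scene view shows the plate (handle ~306,378; holes ~322,357 and 290,415), lids (222,313 / 397,286), pots (375,135 / 308,197) and the warmer (~462,178). The side view shows the same items, with knobs at (262,309) and (372,257).

```bash
cat > h.py <<'E'
from plant import manip
import cv2,numpy as np
from scipy.spatial.transform import Rotation as R
def rot(q): return R.from_quat(np.r_[q[1:],q[0]])
def ray(P,uv):
    x=(uv[0]-P["cx"])/P["fx"];y=(uv[1]-P["cy"])/P["fy"]
    if P.get("fish"):
        r=np.hypot(x,y);s=np.sin(r)/max(r,1e-9);d=np.array([x*s,y*s,np.cos(r)])
    else: d=np.array([x,y,1.])
    return np.array(P["xyz"]),rot(P["orientation"]).apply(d/np.linalg.norm(d))
def params(n):
    P=dict(manip.camera_params(n));P["fish"]=n=="wrist";return P
def plane(P,uv,z):
    o,d=ray(P,uv);return o+d*(z-o[2])/d[2]
def tri(*pairs):
    A=np.zeros((3,3));b=np.zeros(3);rs=[ray(P,u) for P,u in pairs]
    for o,d in rs:
        M=np.eye(3)-np.outer(d,d);A+=M;b+=M@o
    X=np.linalg.solve(A,b)
    return X,max(np.linalg.norm(np.cross(X-o,d)) for o,d in rs)
def project(P,X):
    c=rot(P["orientation"]).inv().apply(np.asarray(X)-P["xyz"])
    if P.get("fish"):
        r=np.hypot(c[0],c[1]);t=np.arctan2(r,c[2]);k=t/max(r,1e-9);return np.array([P["cx"]+P["fx"]*c[0]*k,P["cy"]+P["fy"]*c[1]*k])
    return np.array([P["cx"]+P["fx"]*c[0]/c[2],P["cy"]+P["fy"]*c[1]/c[2]])
def shot(n,name):
    P=params(n);im=manip.grab_frame(n)[:,:,::-1].copy();cv2.imwrite(f"pics/{name}.png",im)
    import json;json.dump({k:(v.tolist() if hasattr(v,"tolist") else v) for k,v in P.items()},open(f"pics/{name}.json","w"));return P,im
def go(p,ang=None):
    """rows needed: world displacement to TCP p -> tool-axes units; yaw of jaw (tool y) direction in deg mod 180"""
    s=manip.state();T=rot(s["tool_rot"]);d=T.inv().apply(np.asarray(p)-s["tool_pos"])
    y=T.apply([0,1,0]);a=np.degrees(np.arctan2(y[1],y[0]))
    print("t",round(s["time"],2),"tcp",s["tool_pos"].round(4),"jaw",round(a,1),"units",(d/.03).round(3),"j6",round(s["joint_pos"][5],2),"w",round(s["gripper_width"],3))
    if ang is not None: print(" tool turn",-(((ang-a)+90)%180-90))
E
python3 - <<'E'
from h import *
S,D=params("scene"),params("side")
for n,a,b in [("handle",(306,378),(352,320)),("hole small",(290,415),(357,351)),("Lknob",(221,313),(262,309)),("Sknob",(398,285),(372,257)),
 ("Lpot top",(375,138),(298,178)),("Spot top",(308,197),(279,219)),("w corner A nearleft",(405,186),(342,190)),("w corner (458,119)",(458,119),(337,158)),("w corner (519,138)",(519,138),(393,157)),("w corner 485,205",(483,207),(400,194)),("lemon",(302,179),(256,219)),("salt top",(337,253),(326,243)),("ramekin",(232,230),(230,258))]:
    X,e=tri((S,a),(D,b));print(n,X.round(3),round(e,4),"r",round(np.hypot(*X[:2]),3))
s0=plane(S,(375,171),0);print(s0)
E
```

```text
handle [0.474 0.23  0.038] 0.0015 r 0.527
hole small [0.463 0.279 0.014] 0.0024 r 0.541
Lknob [0.644 0.219 0.034] 0.001 r 0.68
Sknob [0.449 0.017 0.032] 0.0016 r 0.449
Lpot top [ 0.646 -0.227  0.08 ] 0.0023 r 0.685
Spot top [ 0.656 -0.023  0.082] 0.0008 r 0.656
w corner A nearleft [ 0.524 -0.118  0.11 ] 0.0039 r 0.537
w corner (458,119) [ 0.563 -0.425  0.044] 0.0022 r 0.706
w corner (519,138) [ 0.415 -0.363  0.092] 0.0037 r 0.551
w corner 485,205 [ 0.396 -0.158  0.094] 0.0016 r 0.426
lemon [ 0.726 -0.095  0.033] 0.0019 r 0.732
salt top [0.545 0.05  0.08 ] 0.001 r 0.547
ramekin [0.738 0.088 0.047] 0.0003 r 0.744
[ 0.642547   -0.22769328  0.        ]
```

View pics/wrist0.png

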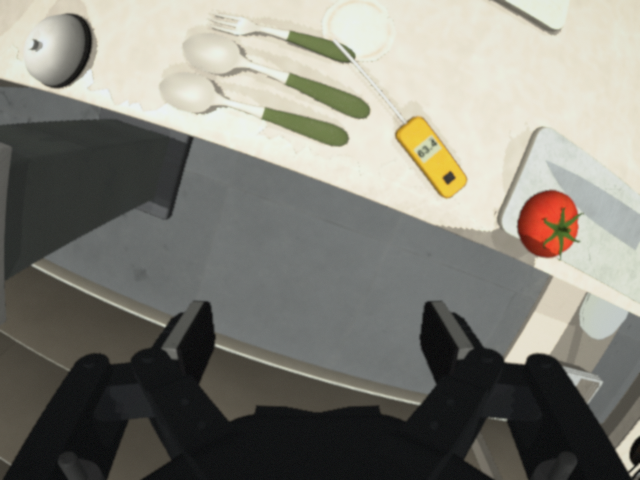

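Call:
{"fn": "drive_tool", "kwargs": {"commands": "85 1 -.75 -.3 0;85 1 -.75 -.3 0;85 1 -.75 -.3 0;85 1 -.75 -.3 0;85 1 -.75 -.3 0;85 1 -.75 -.3 0;85 1 -.75 -.3 0;85 1 -.75 -.3 0"}}

```text
time: 1.15
tool_pos: [0.3817, -0.3307, 0.3032]
tool_rot: [-0.0, 0.984, 0.179, -0.0]
contact_force: [0.4, -0.1, 0.4]
gripper_width: 0.995
```

```bash
python3 - <<'E'
from h import *
shot("wrist","w1");print(manip.state()["tool_pos"],manip.camera_params("wrist"))
go((.35,0,.3))
E
```

```text
[ 0.38390382 -0.32810549  0.30492966] {'fx': 371.64829954431775, 'fy': 371.64829954431775, 'cx': 317.11032890791205, 'cy': 238.01735138370572, 'xyz': array([ 0.45436815, -0.30109681,  0.44939577]), 'orientation': array([ 0.12248945,  0.81397509, -0.56155082, -0.08427079])}
t 1.2 tcp [ 0.3839 -0.3281  0.3049] jaw -69.2 units [  2.829 -10.625   0.174] j6 0.35 w 0.994
```

View pics/w1.png

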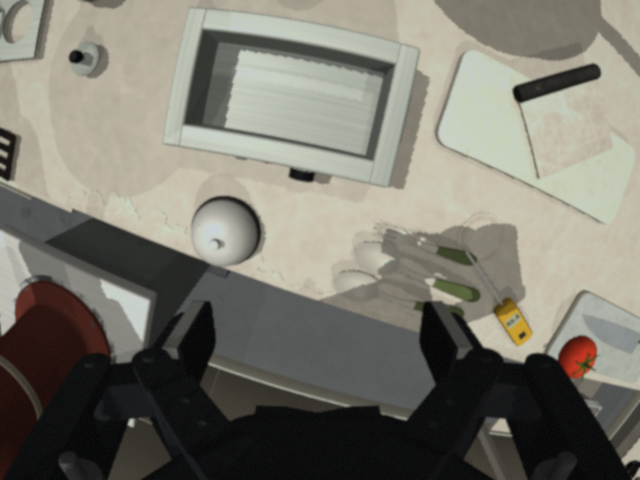

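The wrist view shows the warmer rim with outer corners near (193,9), (419,46), (390,186) and (165,146), and the well's inner corners near (202,29), (396,59). The dial is at (300,174).

```bash
python3 - <<'E'
from h import *
P,im=shot("wrist","w2")
g=cv2.cvtColor(im,cv2.COLOR_BGR2GRAY)
c=np.float32([[193,9],[419,46],[390,186],[165,146]]).reshape(-1,1,2)
c=cv2.cornerSubPix(g,c,(5,5),(-1,-1),(3,50,.01)).reshape(-1,2);print(c)
X=np.array([plane(P,u,.085) for u in c]);print(X.round(4))
print("sides",[round(np.linalg.norm(X[i]-X[(i+1)%4]),4) for i in range(4)],"ctr",X.mean(0).round(4))
for i,j in((0,1),(3,2),(0,3),(1,2)):
    d=X[j]-X[i];print(np.degrees(np.arctan2(d[1],d[0])).round(2))
S=params("scene");si=cv2.imread("pics/scene0.png")
for x in X: print(project(S,x).round(1))
# crop
cv2.imwrite("pics/w2c.png",cv2.resize(im[0:210,140:440],None,fx=2.6,fy=2.6,interpolation=2))
E
```

```text
[[192.70087   10.960708]
 [419.        46.      ]
 [387.78925  190.85745 ]
 [164.86662  145.32018 ]]
[[ 0.5284 -0.1394  0.085 ]
 [ 0.5701 -0.3646  0.085 ]
 [ 0.4211 -0.3898  0.085 ]
 [ 0.3872 -0.1595  0.085 ]]
sides [np.float64(0.229), np.float64(0.1511), np.float64(0.2328), np.float64(0.1426)] ctr [ 0.4767 -0.2633  0.085 ]
-79.51
-81.62
-171.88
-170.39
[406.8 186.7]
[444.6 114.8]
[521.1 134.4]
[487.6 213.1]
```

View pics/w2c.png

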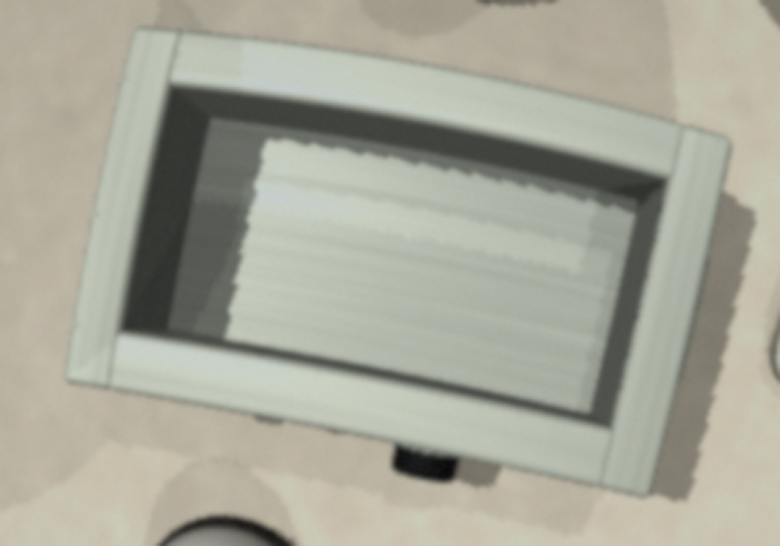

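The crop gives the outer corners (193,11), (421,54), (390,190), (166,146) and the inner ones (206,33), (396.5,69), (375,164), (187,127) in the full frame.

```bash
python3 - <<'E'
from h import *
import json
P=json.load(open("pics/w2.json"));S=params("scene");D=params("side")
for o in ([[193.1,10.8],[421.2,53.8],[389.6,190.4],[165.8,146.5]],[[206.2,32.7],[396.5,68.8],[375,164.2],[186.9,127.3]]):
    X=np.array([plane(P,u,.085) for u in o]);print(X.round(4))
    print("sides",[round(np.linalg.norm(X[i]-X[(i+1)%4]),4) for i in range(4)],"ctr",X.mean(0).round(4))
    for i,j in((0,1),(3,2),(0,3),(1,2)):
        d=X[j]-X[i];print(np.degrees(np.arctan2(d[1],d[0])).round(2))
for w,s in (((165.8,146.5),(485,209)),((193.1,10.8),(405.5,187))):
    print(tri((P,w),(S,s)))
go((.394,.208,.305),-77)
E
```

```text
[[ 0.5287 -0.1397  0.085 ]
 [ 0.5634 -0.3695  0.085 ]
 [ 0.4223 -0.3913  0.085 ]
 [ 0.3864 -0.1609  0.085 ]]
sides [np.float64(0.2323), np.float64(0.1428), np.float64(0.2332), np.float64(0.1439)] ctr [ 0.4752 -0.2654  0.085 ]
-81.4
-81.15
-171.53
-171.18
[[ 0.5096 -0.1627  0.085 ]
 [ 0.5381 -0.3521  0.085 ]
 [ 0.4411 -0.3674  0.085 ]
 [ 0.412  -0.1773  0.085 ]]
sides [np.float64(0.1915), np.float64(0.0982), np.float64(0.1923), np.float64(0.0987)] ctr [ 0.4752 -0.2649  0.085 ]
-81.45
-81.29
-171.49
-171.04
(array([ 0.39045204, -0.1619564 ,  0.08988554]), np.float64(0.003279717813488302))
(array([ 0.5297006 , -0.13890753,  0.08359151]), np.float64(0.0007467901247843132))
t 1.25 tcp [ 0.3829 -0.33    0.3045] jaw -69.2 units [  6.727 -16.626  -0.03 ] j6 0.35 w 0.992
 tool turn 7.848037563434261
```

Call:
{"fn": "drive_tool", "kwargs": {"commands": "85 .4 -1 0 0;85 .4 -1 0 0;85 .4 -1 0 0;85 .4 -1 0 0;85 .4 -1 0 0;85 .4 -1 0 0;85 .4 -1 0 0;85 .4 -1 0 0"}}

```text
time: 2.25
tool_pos: [0.3864, -0.0731, 0.3028]
tool_rot: [0.0, 0.984, 0.178, -0.0]
contact_force: [0.3, 0.6, 0.6]
gripper_width: 0.999
```

Call:
{"fn": "drive_tool", "kwargs": {"commands": "85 .45 -1 0 0;85 .45 -1 0 0;85 .45 -1 0 0;85 .45 -1 0 0;85 .45 -1 0 0;85 .45 -1 0 0;85 .45 -1 0 0;85 0 0 0 0"}}

```text
time: 3.25
tool_pos: [0.401, 0.1571, 0.3026]
tool_rot: [0.0, 0.984, 0.18, -0.001]
contact_force: [0.1, -0.6, 0.9]
gripper_width: 0.997
```

```bash
python3 - <<'E'
from h import *
shot("wrist","w3");go((.474,.23,.1))
E
```

```text
t 3.3 tcp [0.4011 0.1562 0.3027] jaw -69.3 units [ 3.151 -1.444  6.752] j6 1.41 w 0.993
```

View pics/w3.png

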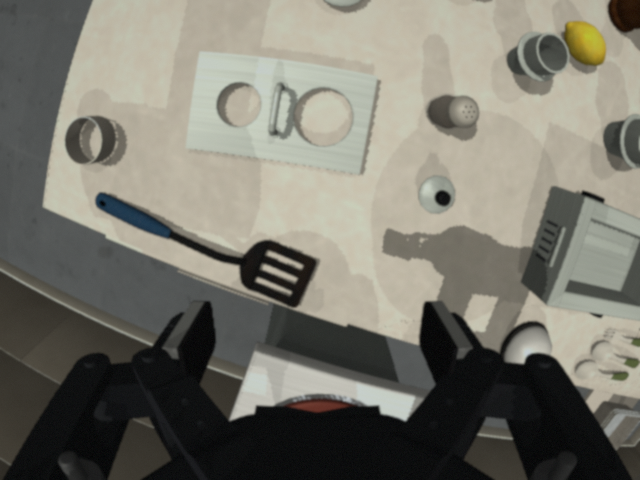

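The wrist view shows the plate: corners ~(202,51), (379,74), (366,174), (188,150), holes ~(239,104) and (324,116), handle ~(283,110). The small knob is at (443,198) and the lemon at (585,42).

```bash
python3 - <<'E'
from h import *
import json
P=json.load(open("pics/w3.json"));im=cv2.imread("pics/w3.png");g=cv2.cvtColor(im,cv2.COLOR_BGR2GRAY)
c=np.float32([[201,51],[379,74],[366,174],[187,150]]).reshape(-1,1,2)
c=cv2.cornerSubPix(g,c,(4,4),(-1,-1),(3,50,.01)).reshape(-1,2);print(c)
X=np.array([plane(P,u,.014) for u in c]);print(X.round(4))
print("sides",[round(np.linalg.norm(X[i]-X[(i+1)%4]),4) for i in range(4)],"ctr",X.mean(0).round(4))
for i,j in((0,1),(3,2),(0,3),(1,2)):
    d=X[j]-X[i];print(np.degrees(np.arctan2(d[1],d[0])).round(2))
print("holes",plane(P,(239,104),.014),plane(P,(324,116),.014),"handle",plane(P,(281,110),.048))
S=params("scene")
X=tri((P,(283,110)),(S,(306,378)));print(X)
cv2.imwrite("pics/w3c.png",cv2.resize(im[40:190,170:400],None,fx=3.4,fy=3.4,interpolation=2))
E
```

```text
[[199.32104   50.972927]
 [379.        74.      ]
 [366.       174.      ]
 [187.40158  148.46272 ]]
[[0.5121 0.3475 0.014 ]
 [0.5552 0.1396 0.014 ]
 [0.4397 0.1103 0.014 ]
 [0.3958 0.3219 0.014 ]]
sides [np.float64(0.2123), np.float64(0.1192), np.float64(0.2161), np.float64(0.1191)] ctr [0.4757 0.2298 0.014 ]
-78.28
-78.29
-167.61
-165.79
holes [0.46551865 0.27826823 0.014     ] [0.48514456 0.1806058  0.014     ] handle [0.4744469  0.22576423 0.048     ]
(array([0.47579183, 0.22621985, 0.02652181]), np.float64(0.0005773446964144607))
```

View pics/w3c.png

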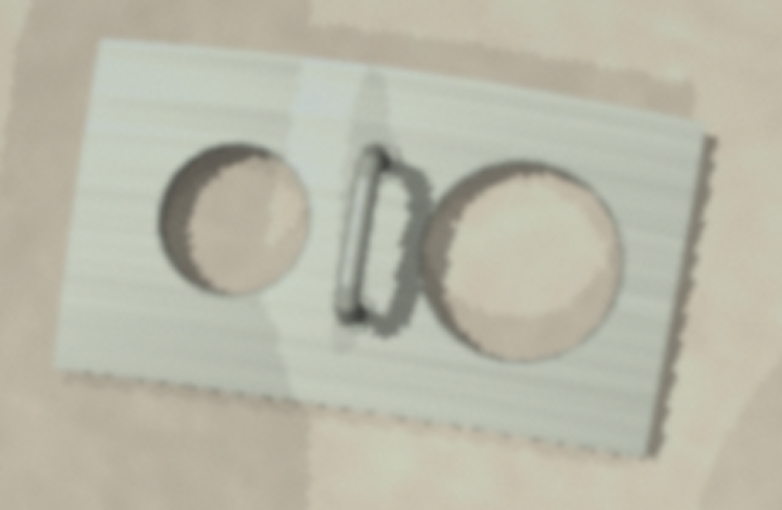

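The crop shows the plate corners (199.4,51.8), (377.9,75.9), (361.2,174.7), (185.9,148.8), the handle bar's middle (276,109), and the holes (239.1,104.4) and (323.8,117.1).

```bash
python3 - <<'E'
from h import *
import json
P=json.load(open("pics/w3.json"));S=params("scene");D=params("side")
c=[[199.4,51.8],[377.9,75.9],[361.2,174.7],[185.9,148.8]]
X=np.array([plane(P,u,.014) for u in c])
print("sides",[round(np.linalg.norm(X[i]-X[(i+1)%4]),4) for i in range(4)],"ctr",X.mean(0).round(4))
for i,j in((0,1),(3,2),(0,3),(1,2)):
    d=X[j]-X[i];print(np.degrees(np.arctan2(d[1],d[0])).round(2))
a,b=plane(P,(239.1,104.4),.014),plane(P,(323.8,117.1),.014);print("holes",a,b,np.linalg.norm(a-b),np.degrees(np.arctan2(*(b-a)[1::-1])))
h=plane(P,(276,109.2),.045);print("handle",h)
print(tri((P,(276,109.2)),(S,(307,377)),(D,(352,321))))
print("corner z",tri((P,c[0]),(S,(234,436))),tri((P,c[1]),(S,(371,347))))
d=(b-a)/np.linalg.norm(b-a);print("ctr from holes",a+d*.047)
for n,w,s,dd in(("Sknob",(443,198),(398,285),(372,257)),): print(n,tri((P,w),(S,s)),tri((P,w),(S,s),(D,dd)))
go((.475,.2295,.15),-78.4)
E
```

```text
sides [np.float64(0.2111), np.float64(0.1184), np.float64(0.2125), np.float64(0.1187)] ctr [0.4738 0.2315 0.014 ]
-78.68
-78.62
-168.66
-167.98
holes [0.46510993 0.27799265 0.014     ] [0.48386489 0.1803634  0.014     ] 0.09941438741577552 -79.12573293062783
handle [0.4734997  0.23143249 0.045     ]
(array([0.47356455, 0.23075584, 0.03801794]), np.float64(0.0023597461794434465))
corner z (array([0.50960734, 0.34523682, 0.01662535]), np.float64(0.0014916621697734017)) (array([0.49279677, 0.12980998, 0.01042781]), np.float64(0.06043538873698354))
ctr from holes [0.47397668 0.23183661 0.014     ]
Sknob (array([0.44965977, 0.01734237, 0.03401346]), np.float64(0.0002955129186572674)) (array([0.44903559, 0.01636261, 0.0313774 ]), np.float64(0.0018770184255102664))
t 3.3 tcp [0.4011 0.1562 0.3027] jaw -69.3 units [ 3.174 -1.416  5.085] j6 1.41 w 0.993
 tool turn 9.091696863577312
```

Call:
{"fn": "drive_tool", "kwargs": {"commands": "60 .79 -.373 1 0;60 .79 -.373 1 0;60 .79 -.373 1 0;60 .784 -.373 1 0;60 0 0 1 4.75;60 0 0 1 4.75;60 0 0 .6 0;60 0 0 0 0"}}

```text
time: 4.3
tool_pos: [0.4732, 0.2303, 0.1038]
tool_rot: [0.0, 0.995, 0.097, -0.002]
contact_force: [0.2, 0.8, -0.2]
gripper_width: 0.702
```

```bash
python3 - <<'E'
from h import *
go((.4738,.2315,.028),-78.8)
P,im=shot("wrist","w4")
E
```

```text
t 4.3 tcp [0.4732 0.2303 0.1038] jaw -78.9 units [ 0.036 -0.035  2.527] j6 1.69 w 0.702
 tool turn -0.08359546319150013
```

View pics/w4.png

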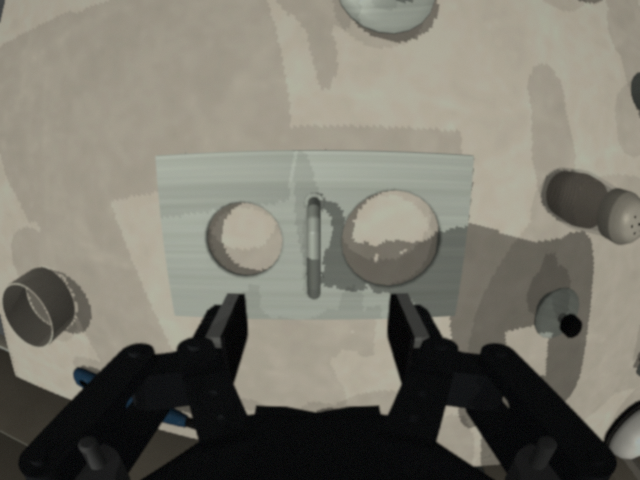

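The jaws straddle the handle bar (314,248), well aligned; the knob of the small lid is at (570,325).

Call:
{"fn": "drive_tool", "kwargs": {"commands": "60 .03 -.03 .5 0;60 0 0 .5 0;60 0 0 .5 0;60 0 0 .5 0;60 0 0 .5 0;60 0 0 0 0;30 0 0 0 0;20 0 0 0 0"}}

```text
time: 5.35
tool_pos: [0.4754, 0.2328, 0.0311]
tool_rot: [-0.0, 0.995, 0.097, 0.001]
contact_force: [0.3, 1.1, 0.4]
gripper_width: 0.287
```

Call:
{"fn": "drive_tool", "kwargs": {"commands": "0 0 0 0 0;0 0 0 0 0;0 0 0 0 0;0 0 0 0 0;0 0 0 -.2 0;0 0 0 -.5 0;0 0 0 -.7 0;0 0 0 -.7 0"}}

```text
time: 6.35
tool_pos: [0.4743, 0.2324, 0.0941]
tool_rot: [0.0, 0.995, 0.097, -0.0]
contact_force: [0.7, -0.3, -3.6]
gripper_width: 0.068
```

Call:
{"fn": "drive_tool", "kwargs": {"commands": "0 0 0 -1 0;0 0 0 -1 0;0 0 0 -1 0;0 0 0 -1 0;0 0 0 -1 0;0 0 0 0 0;0 0 0 0 0;0 0 0 0 0"}}

```text
time: 7.35
tool_pos: [0.4736, 0.2322, 0.241]
tool_rot: [0.0, 0.995, 0.097, -0.002]
contact_force: [-0.7, -0.1, -2.1]
gripper_width: 0.067
```

```bash
python3 - <<'E'
from h import *
go((.4752,-.265,.225),-81.3)
P,im=shot("wrist","w5");shot("side","s5");cv2.imwrite("pics/c5.png",np.hstack([cv2.resize(im,(400,300)),cv2.resize(cv2.imread("pics/s5.png")[180:440,240:520],(400,371))[:300]]))
E
```

```text
t 7.35 tcp [0.4736 0.2322 0.241 ] jaw -78.9 units [-3.142 16.271  0.553] j6 1.69 w 0.067
 tool turn 2.4139812784802217
```

View pics/c5.png

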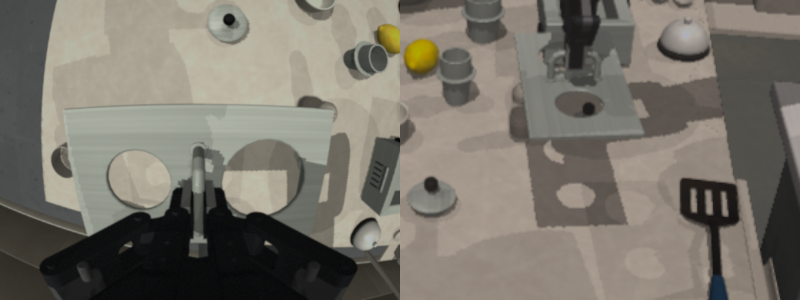

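The plate hangs level from the gripper, with both holes visible. Carrying it over the warmer.

Call:
{"fn": "drive_tool", "kwargs": {"commands": "0 -.196 1 0 0;0 -.196 1 0 0;0 -.196 1 0 0;0 -.196 1 0 0;0 -.196 1 0 0;0 -.196 1 0 0;0 -.196 1 0 0;0 -.196 1 0 0"}}

```text
time: 8.45
tool_pos: [0.4744, -0.0129, 0.2426]
tool_rot: [-0.0, 0.995, 0.097, -0.0]
contact_force: [1.0, -0.1, -2.8]
gripper_width: 0.069
```

Call:
{"fn": "drive_tool", "kwargs": {"commands": "0 -.196 1 0 0;0 -.196 1 0 0;0 -.196 1 0 0;0 -.196 1 0 0;0 -.196 1 0 0;0 -.196 1 0 0;0 -.196 1 0 0;0 -.196 1 0 0"}}

```text
time: 9.45
tool_pos: [0.4746, -0.2575, 0.2424]
tool_rot: [-0.0, 0.995, 0.097, -0.0]
contact_force: [0.9, 0.2, -2.3]
gripper_width: 0.068
```

Call:
{"fn": "drive_tool", "kwargs": {"commands": "0 0 .2 .5 0;0 0 .1 .5 2.3;0 0 0 .5 0;0 0 0 .5 0;0 0 0 0 0;0 0 0 0 0;0 0 0 0 0;0 0 0 0 0"}}

```text
time: 10.45
tool_pos: [0.477, -0.2656, 0.1841]
tool_rot: [0.0, 0.997, 0.077, 0.001]
contact_force: [-0.4, 0.3, -3.2]
gripper_width: 0.067
```

```bash
python3 - <<'E'
from h import *
go((.4752,-.265,.105),-81.3)
P,im=shot("wrist","w6")
E
```

```text
t 10.45 tcp [ 0.477  -0.2656  0.1841] jaw -81.2 units [-0.058 -0.033  2.636] j6 0.77 w 0.067
 tool turn 0.11543377047615877
```

View pics/w6.png

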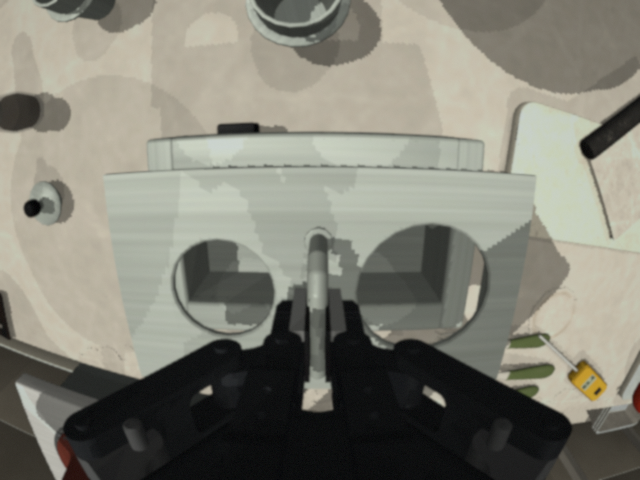

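The plate hangs over the warmer: far sheet corners (105,174), (535,175), holes ~(224,287) and (423,284), and the warmer's far outer corners ~(148,141), (484,141).

```bash
python3 - <<'E'
from h import *
import json
P=json.load(open("pics/w6.json"))
z=.1841-.0155
a,b=plane(P,(105,174),z),plane(P,(535,175),z);print(a,b,np.linalg.norm(a-b),np.degrees(np.arctan2(*(b-a)[1::-1])))
n=(b-a)/np.linalg.norm(b-a);print("ctr",(a+b)/2+.059*np.array([n[1],-n[0],0]))
a,b=plane(P,(224,287),z),plane(P,(423,284),z);print(a,b,np.linalg.norm(a-b))
n=(b-a)/np.linalg.norm(b-a);print("ctr",a+n*.047*np.linalg.norm(b-a)/.099)
print(plane(P,(148,141),.085),plane(P,(484,141),.085))
E
```

```text
[ 0.51918284 -0.15541136  0.1686    ] [ 0.55077808 -0.36143962  0.1686    ] 0.2084368078065282 -81.28139229003786
ctr [ 0.47666222 -0.26736882  0.1686    ]
[ 0.47152342 -0.22086582  0.1686    ] [ 0.4876075  -0.31577625  0.1686    ] 0.09626364036456607
ctr [ 0.47915929 -0.26592431  0.1686    ]
[ 0.52896861 -0.13885943  0.085     ] [ 0.56449668 -0.36919529  0.085     ]
```

Call:
{"fn": "drive_tool", "kwargs": {"commands": "0 -.04 -.055 .5 0;0 0 0 .5 0;0 0 0 .5 0;0 0 0 .4 0;0 0 0 .3 0;0 0 0 .2 0;0 0 0 .1 0;0 0 0 0 0"}}

```text
time: 11.5
tool_pos: [0.4753, -0.2641, 0.1084]
tool_rot: [0.0, 0.997, 0.077, 0.0]
contact_force: [0.5, -0.3, -2.7]
gripper_width: 0.065
```

```bash
python3 - <<'E'
from h import *
go((.4752,-.265,.105),-81.3);print(manip.state()["contact_force"],manip.state()["ft_torque"])
E
```

```text
t 11.5 tcp [ 0.4753 -0.2641  0.1084] jaw -81.2 units [-0.008  0.031  0.115] j6 0.77 w 0.065
 tool turn 0.114305900270125
[ 0.46963836 -0.2649766  -2.69987803] [-0.0347065   0.00078146  0.00029308]
```

Call:
{"fn": "drive_tool", "kwargs": {"commands": "0 0 0 .1 0;0 0 0 .05 0;0 0 0 .05 0;0 0 0 0 0;30 0 0 0 0;40 0 0 0 0;40 0 0 0 0;40 0 0 0 0"}}

```text
time: 12.5
tool_pos: [0.4751, -0.2639, 0.1021]
tool_rot: [-0.0, 0.997, 0.077, -0.0]
contact_force: [-0.1, 0.5, 0.8]
gripper_width: 0.468
```

Call:
{"fn": "drive_tool", "kwargs": {"commands": "40 0 0 -1 0;40 0 0 -1 0;40 0 0 -1 0;40 0 0 -1 0;40 0 0 -1 0;40 0 0 0 0;60 0 0 0 0;80 0 0 0 0"}}

```text
time: 13.5
tool_pos: [0.4745, -0.2635, 0.2502]
tool_rot: [-0.001, 0.997, 0.077, -0.001]
contact_force: [0.8, -0.2, -0.9]
gripper_width: 0.874
```

```bash
python3 - <<'E'
from h import *
go((.57,-.23,.255),-81.3)
P,im=shot("wrist","w7")
E
```

```text
t 13.5 tcp [ 0.4745 -0.2635  0.2502] jaw -81.2 units [ 3.317 -0.616 -0.165] j6 0.77 w 0.874
 tool turn 0.11277645087945132
```

View pics/w7.png

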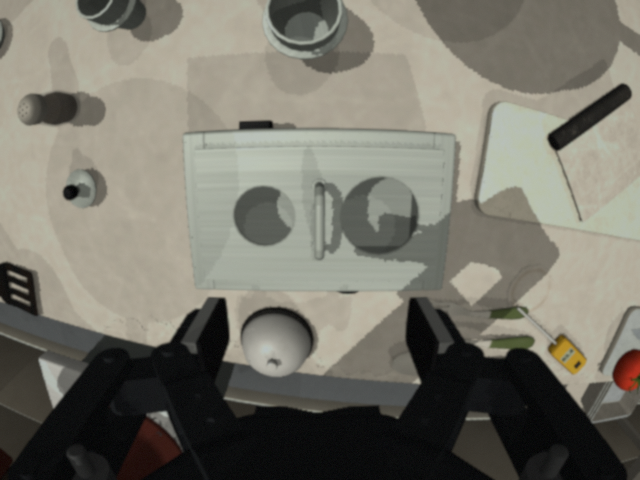

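Plate seated: holes at ~(264,216) and (379,216), square with the rim, which is evenly visible around it. The large pot's mouth is at ~(304,20), the small pot's at ~(105,8).

Call:
{"fn": "drive_tool", "kwargs": {"commands": "85 .9 .35 0 0;85 .9 .35 0 0;85 .9 .35 0 0;85 .9 .35 0 0;85 .9 .35 0 0;85 .9 .35 0 0;85 0 0 0 -10;85 0 0 0 -10"}}

```text
time: 14.55
tool_pos: [0.6449, -0.3012, 0.2503]
tool_rot: [-0.001, 0.968, 0.252, -0.001]
contact_force: [-0.2, 0.2, -0.5]
gripper_width: 0.996
```

Call:
{"fn": "drive_tool", "kwargs": {"commands": "85 0 0 0 -10;85 0 0 0 -10;85 0 0 0 -10;85 0 0 0 -10;85 0 0 0 -10;85 0 0 0 -10;85 0 0 0 -10;85 0 0 0 0"}}

```text
time: 15.55
tool_pos: [0.6446, -0.3012, 0.2509]
tool_rot: [-0.001, 0.651, 0.759, -0.0]
contact_force: [0.9, 0.4, -0.6]
gripper_width: 0.993
```

```bash
python3 - <<'E'
from h import *
import json
go((.646,-.227,.25),8.7)
P7=json.load(open("pics/w7.json"));a,b=plane(P7,(264,216),.089),plane(P7,(379,216),.089);print("holes",a,b,np.linalg.norm(a-b),np.degrees(np.arctan2(*(b-a)[1::-1])))
S=params("scene");print("mill",plane(S,(282,155),0),"bowl",plane(S,(340,118),0))
P,im=shot("wrist","w8");print(project(P,(.646,-.227,.084)),project(P,(.656,-.023,.084)))
E
```

```text
t 15.55 tcp [ 0.6446 -0.3012  0.2509] jaw 8.7 units [2.438 0.421 0.034] j6 -0.69 w 0.993
 tool turn -0.004018772645281388
holes [ 0.46757891 -0.21827385  0.089     ] [ 0.48267296 -0.31518246  0.089     ] 0.09807704730907867 -81.14700021431412
mill [ 0.83068397 -0.16003861  0.        ] bowl [ 0.80297641 -0.33596504  0.        ]
[332.75675312 129.61547832] [378.09785046 -81.31358793]
```

View pics/w8.png

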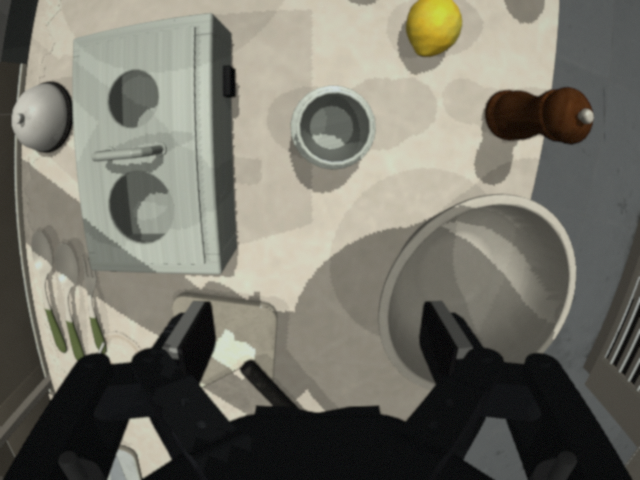

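The wrist view shows the large pot's mouth at ~(334,126), with clear space around it; the bowl and the pepper mill are well away.

```bash
cat >> h.py <<'E'
def ellipses(im,roi,show=True,lo=40,hi=100):
    x0,y0,x1,y1=roi;g=cv2.GaussianBlur(cv2.cvtColor(im[y0:y1,x0:x1],cv2.COLOR_BGR2GRAY),(3,3),0);out=[]
    for t in range(lo,200,8):
        cs,_=cv2.findContours((g<t).astype(np.uint8),cv2.RETR_LIST,cv2.CHAIN_APPROX_NONE)
        for c in cs:
            if len(c)<60: continue
            h=cv2.convexHull(c)
            if len(h)<8: continue
            e=cv2.fitEllipse(h);a=cv2.contourArea(h);f=a/(np.pi*e[1][0]*e[1][1]/4)
            if .97<f<1.03 and e[1][0]/e[1][1]>.8: out.append((t,round(e[0][0]+x0,1),round(e[0][1]+y0,1),round(e[1][0],1),round(e[1][1],1)))
    return out
E
python3 - <<'E'
from h import *
import json
P=json.load(open("pics/w8.json"));im=cv2.imread("pics/w8.png")
for e in ellipses(im,(270,70,400,200)): print(e,plane(P,e[1:3],.084).round(4))
# expected ellipse sizes at z=.084 for 58/64 mm, bead 78 at .054
for r,z in((.029,.084),(.032,.084),(.039,.054)):
    q=np.array([project(P,(.646+r*np.cos(a),-.227+r*np.sin(a),z)) for a in np.arange(0,6.28,.1)]);print(cv2.fitEllipse(np.float32(q)))
E
```

```text
(104, 334.4, 126.3, 66.0, 68.1) [ 0.6469 -0.224   0.084 ]
(112, 334.4, 126.4, 66.6, 68.6) [ 0.6469 -0.2241  0.084 ]
(120, 334.3, 126.5, 67.5, 68.8) [ 0.6469 -0.2242  0.084 ]
(128, 334.3, 126.6, 67.8, 69.3) [ 0.6469 -0.2243  0.084 ]
(136, 334.3, 126.6, 68.1, 69.9) [ 0.6469 -0.2243  0.084 ]
(144, 334.3, 126.6, 68.7, 70.3) [ 0.6469 -0.2243  0.084 ]
(152, 334.3, 126.7, 69.1, 70.7) [ 0.6469 -0.2244  0.084 ]
(160, 334.3, 126.7, 69.7, 71.4) [ 0.6469 -0.2244  0.084 ]
(168, 334.3, 126.8, 70.1, 72.0) [ 0.6469 -0.2245  0.084 ]
((332.6309814453125, 129.58847045898438), (69.00308227539062, 69.95894622802734), 97.90998077392578)
((332.6038818359375, 129.58265686035156), (76.0939712524414, 77.14844512939453), 97.89553833007812)
((331.298095703125, 129.29931640625), (84.52814483642578, 85.71356201171875), 97.21147155761719)
```

Call:
{"fn": "drive_tool", "kwargs": {"commands": "85 .84 .155 .5 0;85 .84 .155 .5 0;85 .84 .153 .5 0;85 0 0 1 0;85 0 0 .8 0;85 0 0 0 0;85 0 0 0 0;85 0 0 0 0"}}

```text
time: 16.6
tool_pos: [0.648, -0.225, 0.1552]
tool_rot: [0.001, 0.651, 0.759, 0.0]
contact_force: [0.1, 0.4, -0.7]
gripper_width: 0.992
```

```bash
python3 - <<'E'
from h import *
go((.6469,-.2243,.053),8.7)
P,im=shot("wrist","w9")
for e in ellipses(im,(230,120,420,330)): print(e,plane(P,e[1:3],.084).round(4))
E
```

```text
t 16.6 tcp [ 0.648  -0.225   0.1552] jaw 8.8 units [ 0.034 -0.041  3.408] j6 -0.6 w 0.992
 tool turn 0.09470181241479736
(96, 315.4, 249.5, 85.4, 93.0) [ 0.6469 -0.2237  0.084 ]
(104, 315.4, 249.5, 86.4, 93.3) [ 0.6469 -0.2237  0.084 ]
(112, 315.3, 249.5, 87.3, 93.9) [ 0.6469 -0.2237  0.084 ]
(120, 315.3, 249.5, 87.8, 94.4) [ 0.6469 -0.2237  0.084 ]
(128, 315.3, 249.5, 88.6, 95.0) [ 0.6469 -0.2237  0.084 ]
(136, 315.2, 249.4, 89.4, 95.4) [ 0.6468 -0.2236  0.084 ]
(144, 315.2, 249.4, 89.7, 96.4) [ 0.6468 -0.2236  0.084 ]
(152, 315.4, 242.7, 99.7, 105.3) [ 0.6463 -0.2194  0.084 ]
```

Call:
{"fn": "drive_tool", "kwargs": {"commands": "85 .04 -.04 1 0;85 0 0 1 0;85 0 0 .8 0;85 0 0 .4 0;85 0 0 .2 0;85 0 0 0 0;60 0 0 0 0;60 0 0 0 0"}}

```text
time: 17.65
tool_pos: [0.6471, -0.2242, 0.0534]
tool_rot: [0.002, 0.651, 0.759, 0.001]
contact_force: [1.3, -0.5, 4.1]
gripper_width: 0.737
```

Call:
{"fn": "drive_tool", "kwargs": {"commands": "50 0 0 0 0;50 0 0 0 0;50 0 0 0 0;50 0 0 -.3 0;50 0 0 -.6 0;50 0 0 -1 0;50 0 0 -1 0;50 0 0 -1 0"}}

```text
time: 18.65
tool_pos: [0.6454, -0.2234, 0.1698]
tool_rot: [-0.0, 0.651, 0.759, -0.0]
contact_force: [0.0, -0.5, -2.7]
gripper_width: 0.735
```

```bash
python3 - <<'E'
from h import *
go((.4829,-.3158,.25),8.7)
P,im=shot("wrist","w10")
E
```

```text
t 18.65 tcp [ 0.6454 -0.2234  0.1698] jaw 8.8 units [-2.213 -5.824 -2.673] j6 -0.6 w 0.735
 tool turn 0.11200044978772894
```

View pics/w10.png

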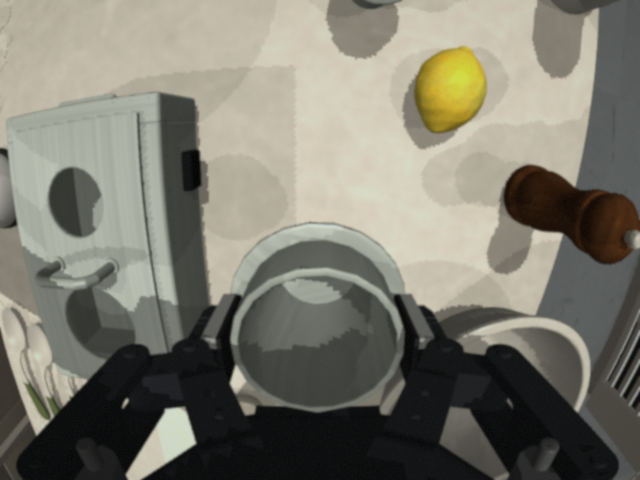

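The large pot is held upright between the pads (mouth ~(318,338)); the holes are at (77,202) and (100,325), the lemon undisturbed.

Call:
{"fn": "drive_tool", "kwargs": {"commands": "50 -.2 -.5 -.6 0;50 -.4 -1 -.5 0;50 -.4 -1 -.4 0;50 -.4 -1 0 0;50 -.4 -1 0 0;50 -.4 -1 0 0;50 0 -.3 0 0;50 0 0 0 0"}}

```text
time: 19.7
tool_pos: [0.4831, -0.3153, 0.2129]
tool_rot: [-0.0, 0.651, 0.759, 0.0]
contact_force: [-0.3, -0.1, -1.9]
gripper_width: 0.736
```

```bash
python3 - <<'E'
from h import *
import json
P=json.load(open("pics/w10.json"));print("front rim",plane(P,(318,269),.2008),"L",plane(P,(234,335),.2008),"R",plane(P,(403,335),.2008))
go((.4829,-.3158,.13),8.7);P,im=shot("wrist","w11")
print(project(P,(.4679,-.218,.089)))
for e in ellipses(im,(230,60,420,230)): print(e,plane(P,e[1:3],.089).round(4))
E
```

```text
front rim [ 0.64120836 -0.19364876  0.2008    ] L [ 0.61512953 -0.22421408  0.2008    ] R [ 0.67574547 -0.21482236  0.2008    ]
t 19.7 tcp [ 0.4831 -0.3153  0.2129] jaw 8.8 units [-0.019 -0.007  2.762] j6 -0.86 w 0.736
 tool turn 0.05498715692984035
[316.93958413  94.98959272]
(168, 316.7, 94.5, 72.9, 76.2) [ 0.4677 -0.2177  0.089 ]
(176, 316.7, 94.8, 74.3, 76.8) [ 0.4677 -0.2179  0.089 ]
(184, 316.6, 95.1, 75.6, 77.5) [ 0.4677 -0.2181  0.089 ]
```

Call:
{"fn": "drive_tool", "kwargs": {"commands": "50 -.02 -.01 .6 0;50 0 0 .8 0;50 0 0 .8 0;50 0 0 .6 0;50 0 0 .5 0;50 0 0 .3 0;50 0 0 .1 0;50 0 0 0 0"}}

```text
time: 20.75
tool_pos: [0.4839, -0.3164, 0.1028]
tool_rot: [0.0, 0.651, 0.759, 0.0]
contact_force: [-0.2, -0.4, -3.0]
gripper_width: 0.74
```

Call:
{"fn": "drive_tool", "kwargs": {"commands": "50 0 0 .1 0;50 0 0 .05 0;50 0 0 .05 0;50 0 0 .05 0;50 0 0 .05 0;50 0 0 0 0;50 0 0 0 0;50 0 0 0 0"}}

```text
time: 21.75
tool_pos: [0.4837, -0.3162, 0.0934]
tool_rot: [0.0, 0.651, 0.759, -0.0]
contact_force: [-0.5, -1.2, -1.3]
gripper_width: 0.738
```

Call:
{"fn": "drive_tool", "kwargs": {"commands": "50 0 0 .05 0;50 0 0 0 0;75 0 0 0 0;85 0 0 0 0;85 0 0 0 0;85 0 0 -.3 0;85 0 0 -.7 0;85 0 0 -1 0"}}

```text
time: 22.75
tool_pos: [0.4835, -0.316, 0.1532]
tool_rot: [-0.0, 0.651, 0.759, 0.0]
contact_force: [0.8, 0.3, 1.0]
gripper_width: 0.996
```

Call:
{"fn": "drive_tool", "kwargs": {"commands": "85 0 0 -1 0;85 0 0 -1 0;85 0 0 -1 0;85 0 0 0 0;85 0 0 0 0;85 0 0 0 0;85 0 0 0 0;85 0 0 0 0"}}

```text
time: 23.75
tool_pos: [0.4835, -0.3159, 0.241]
tool_rot: [-0.001, 0.651, 0.759, 0.0]
contact_force: [0.9, 1.1, -0.4]
gripper_width: 0.994
```

```bash
python3 - <<'E'
from h import *
go((.66,-.105,.25),8.7);P,im=shot("wrist","w12")
for e in ellipses(im,(220,180,420,330)): print(e,plane(P,e[1:3],.123).round(4))
for r in (.029,):
    q=np.array([project(P,(.483+r*np.cos(a),-.316+r*np.sin(a),.123)) for a in np.arange(0,6.28,.1)]);print(cv2.fitEllipse(np.float32(q)))
print("spot should be",project(P,(.656,-.023,.084)))
E
```

```text
t 23.75 tcp [ 0.4835 -0.3159  0.241 ] jaw 8.8 units [ 6.046  6.893 -0.298] j6 -0.86 w 0.994
 tool turn 0.11578313714538524
(88, 317.8, 231.4, 72.1, 77.3) [ 0.4839 -0.3162  0.123 ]
(96, 317.9, 231.6, 73.0, 77.9) [ 0.484  -0.3164  0.123 ]
(104, 317.8, 231.5, 73.8, 78.3) [ 0.4839 -0.3163  0.123 ]
(112, 317.8, 231.5, 74.7, 78.8) [ 0.4839 -0.3163  0.123 ]
(120, 317.8, 231.5, 75.2, 79.5) [ 0.4839 -0.3163  0.123 ]
(128, 317.7, 231.5, 76.0, 80.0) [ 0.4838 -0.3163  0.123 ]
(136, 317.9, 226.2, 83.1, 88.0) [ 0.4833 -0.3123  0.123 ]
(144, 316.8, 227.8, 84.9, 93.8) [ 0.4827 -0.3136  0.123 ]
((316.6812744140625, 229.80470275878906), (75.65091705322266, 78.69497680664062), 90.63580322265625)
spot should be [544.77858829 -44.98001935]
```

Call:
{"fn": "drive_tool", "kwargs": {"commands": "85 .864 .985 0 0;85 .864 .985 0 0;85 .864 .985 0 0;85 .864 .985 0 0;85 .864 .985 0 0;85 .864 .985 0 0;85 .864 .985 0 0;85 0 0 0 0"}}

```text
time: 24.8
tool_pos: [0.6613, -0.1031, 0.2413]
tool_rot: [-0.0, 0.649, 0.76, 0.0]
contact_force: [-0.2, -1.0, 0.3]
gripper_width: 0.999
```

```bash
python3 - <<'E'
from h import *
import json
P,im=shot("wrist","w13");q=project(P,(.656,-.023,.084)).astype(int);print(q)
for r in (.021,.024):
    w=np.array([project(P,(.656+r*np.cos(a),-.023+r*np.sin(a),.084)) for a in np.arange(0,6.28,.1)]);print(cv2.fitEllipse(np.float32(w))[1])
X=None
for e in ellipses(im,(q[0]-65,max(0,q[1]-65),q[0]+65,q[1]+65)): X=plane(P,e[1:3],.084);print(e,X.round(4))
if X is not None: go((X[0],X[1],.053),8.7)
else: go((.656,-.023,.053),8.7)
E
```

```text
[326 121]
(51.66006851196289, 52.51886749267578)
(59.01107406616211, 59.99205017089844)
(96, np.float64(329.0), np.float64(120.1), 48.6, 50.6) [ 0.6578 -0.0218  0.084 ]
(104, np.float64(329.1), np.float64(120.2), 49.4, 50.9) [ 0.6579 -0.0218  0.084 ]
(112, np.float64(329.0), np.float64(120.3), 50.0, 51.6) [ 0.6579 -0.0219  0.084 ]
(120, np.float64(329.0), np.float64(120.3), 50.5, 52.0) [ 0.6579 -0.0219  0.084 ]
(128, np.float64(329.1), np.float64(120.3), 51.1, 52.4) [ 0.658  -0.0219  0.084 ]
(136, np.float64(329.1), np.float64(120.4), 51.6, 52.8) [ 0.658 -0.022  0.084]
(144, np.float64(329.0), np.float64(120.4), 51.9, 53.6) [ 0.6579 -0.022   0.084 ]
(152, np.float64(329.0), np.float64(120.5), 52.5, 54.3) [ 0.6579 -0.0221  0.084 ]
t 24.85 tcp [ 0.6605 -0.1043  0.2413] jaw 8.9 units [2.722 0.343 6.278] j6 -0.42 w 0.999
 tool turn 0.21870201862041938
```

Call:
{"fn": "drive_tool", "kwargs": {"commands": "85 .9 .115 .5 0;85 .9 .115 .5 0;85 .92 .113 .5 0;85 0 0 1 0;85 0 0 .9 0;85 0 0 0 0;85 0 0 0 0;85 0 0 0 0"}}

```text
time: 25.85
tool_pos: [0.659, -0.0235, 0.142]
tool_rot: [0.001, 0.651, 0.759, 0.001]
contact_force: [0.6, -0.4, 1.1]
gripper_width: 0.994
```

```bash
python3 - <<'E'
from h import *
go((.6579,-.0219,.054),8.7);P,im=shot("wrist","w14")
for e in ellipses(im,(240,140,400,330)): print(e,plane(P,e[1:3],.084).round(4))
E
```

```text
t 25.85 tcp [ 0.659  -0.0235  0.142 ] jaw 8.8 units [ 0.061 -0.037  2.933] j6 -0.3 w 0.994
 tool turn 0.08411715764488292
(80, 315.5, 256.2, 63.6, 70.5) [ 0.658  -0.0216  0.084 ]
(88, 315.4, 256.4, 65.2, 71.0) [ 0.6579 -0.0218  0.084 ]
(96, 315.5, 256.4, 66.0, 71.6) [ 0.658  -0.0217  0.084 ]
(104, 315.3, 256.4, 66.8, 72.4) [ 0.6579 -0.0218  0.084 ]
(112, 315.4, 256.3, 67.7, 72.9) [ 0.6579 -0.0217  0.084 ]
(120, 315.4, 256.3, 68.2, 73.6) [ 0.6579 -0.0217  0.084 ]
(128, 315.3, 256.2, 69.1, 74.3) [ 0.6578 -0.0216  0.084 ]
(136, 315.8, 247.8, 80.6, 87.2) [ 0.6574 -0.0165  0.084 ]
(144, 317.2, 246.3, 85.0, 94.1) [ 0.658  -0.0155  0.084 ]
(152, 315.0, 242.7, 93.7, 100.8) [ 0.6564 -0.0135  0.084 ]
```

Call:
{"fn": "drive_tool", "kwargs": {"commands": "85 .06 -.04 .8 0;85 0 0 .9 0;85 0 0 .7 0;85 0 0 .4 0;85 0 0 .13 0;60 0 0 0 0;45 0 0 0 0;40 0 0 0 0"}}

```text
time: 26.9
tool_pos: [0.6577, -0.0215, 0.0535]
tool_rot: [0.001, 0.651, 0.759, 0.001]
contact_force: [1.0, 0.1, 3.8]
gripper_width: 0.548
```

Call:
{"fn": "drive_tool", "kwargs": {"commands": "35 0 0 0 0;35 0 0 0 0;35 0 0 0 0;35 0 0 -.3 0;35 0 0 -.6 0;35 0 0 -1 0;35 0 0 -1 0;35 0 0 -1 0"}}

```text
time: 27.9
tool_pos: [0.6561, -0.0212, 0.1705]
tool_rot: [-0.0, 0.651, 0.759, -0.0]
contact_force: [-0.2, -0.5, -1.3]
gripper_width: 0.553
```

Call:
{"fn": "drive_tool", "kwargs": {"commands": "35 0 0 -1 0;35 0 0 -.6 0;35 0 0 0 0;35 0 0 0 0;35 0 0 0 0;35 0 0 0 0;35 0 0 0 0;35 0 0 0 0"}}

```text
time: 28.9
tool_pos: [0.6565, -0.0213, 0.2168]
tool_rot: [-0.0, 0.651, 0.759, -0.0]
contact_force: [0.2, 0.4, -1.8]
gripper_width: 0.551
```

```bash
python3 - <<'E'
from h import *
go((.4677,-.218,.22),8.7);P,im=shot("wrist","w15")
print(manip.state()["contact_force"])
E
```

```text
t 28.9 tcp [ 0.6565 -0.0213  0.2168] jaw 8.8 units [-5.515 -7.222 -0.106] j6 -0.3 w 0.551
 tool turn 0.1119604072270306
[-0.29041182  1.01719132 -1.8147312 ]
```

Call:
{"fn": "drive_tool", "kwargs": {"commands": "35 -.69 -.903 0 0;35 -.69 -.903 0 0;35 -.69 -.903 0 0;35 -.69 -.903 0 0;35 -.69 -.903 0 0;35 -.69 -.903 0 0;35 -.69 -.903 0 0;35 -.69 -.903 0 0"}}

```text
time: 29.95
tool_pos: [0.4669, -0.2189, 0.2172]
tool_rot: [0.0, 0.651, 0.759, 0.0]
contact_force: [0.5, -0.7, -1.8]
gripper_width: 0.546
```

Call:
{"fn": "drive_tool", "kwargs": {"commands": "35 0 0 0 0;35 0 0 0 0;35 0 0 0 0;35 0 0 0 0;35 0 0 .3 0;35 0 0 0 0;35 0 0 0 0;35 0 0 0 0"}}

```text
time: 30.95
tool_pos: [0.4678, -0.2182, 0.2081]
tool_rot: [0.0, 0.651, 0.759, 0.0]
contact_force: [0.6, 0.5, -1.8]
gripper_width: 0.551
```

```bash
python3 - <<'E'
from h import *
go((.4677,-.218,.092),8.7);shot("wrist","w16")
E
```

```text
t 30.95 tcp [ 0.4678 -0.2182  0.2081] jaw 8.8 units [ 8.000e-03 -2.000e-03  3.869e+00] j6 -0.73 w 0.551
 tool turn 0.11339890003820585
```

View pics/w16.png

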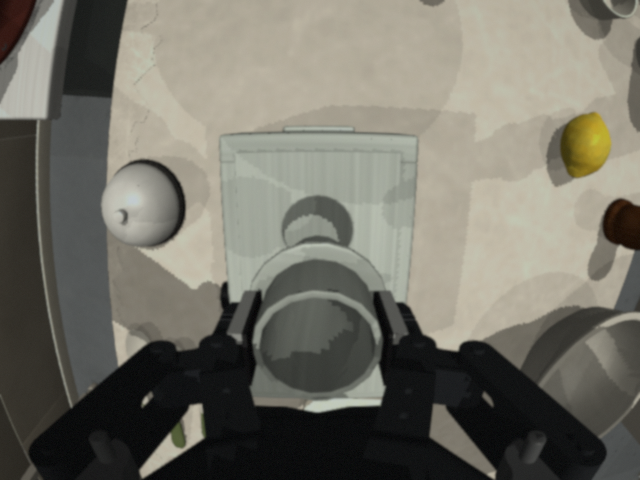

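The small pot hangs upright over its hole (318,222).

Call:
{"fn": "drive_tool", "kwargs": {"commands": "35 0 0 .6 0;35 0 0 .8 0;35 0 0 .8 0;35 0 0 .6 0;35 0 0 .5 0;35 0 0 .2 0;35 0 0 .1 0;35 0 0 0 0"}}

```text
time: 32.0
tool_pos: [0.4681, -0.2184, 0.1004]
tool_rot: [0.0, 0.651, 0.759, 0.0]
contact_force: [0.3, 0.4, -1.7]
gripper_width: 0.548
```

Call:
{"fn": "drive_tool", "kwargs": {"commands": "35 0 0 .1 0;35 0 0 .1 0;35 0 0 .05 0;35 0 0 .05 0;35 0 0 0 0;35 0 0 0 0;35 0 0 0 0;35 0 0 0 0"}}

```text
time: 33.0
tool_pos: [0.4678, -0.2182, 0.0925]
tool_rot: [-0.0, 0.651, 0.759, -0.0]
contact_force: [-2.8, 2.8, 6.7]
gripper_width: 0.547
```

Call:
{"fn": "drive_tool", "kwargs": {"commands": "60 0 0 0 0;75 0 0 0 0;80 0 0 0 0;80 0 0 -.3 0;80 0 0 -.7 0;80 0 0 -1 0;80 0 0 -1 0;80 0 0 -1 0"}}

```text
time: 34.0
tool_pos: [0.4677, -0.2182, 0.2126]
tool_rot: [0.0, 0.651, 0.759, 0.0]
contact_force: [1.2, 0.4, 0.3]
gripper_width: 0.935
```

Call:
{"fn": "drive_tool", "kwargs": {"commands": "80 0 0 -.8 0;80 0 0 0 0;80 0 0 0 0;80 0 0 0 0;80 0 0 0 0;80 0 0 0 0;80 0 0 0 0;80 0 0 0 0"}}

```text
time: 35.0
tool_pos: [0.4677, -0.2182, 0.2349]
tool_rot: [-0.0, 0.651, 0.759, -0.0]
contact_force: [-0.1, 0.1, -0.2]
gripper_width: 0.935
```

```bash
cat >> h.py <<'E'
def knob(P,im,X,rad=60):
    q=project(P,X).astype(int);x0,y0=max(q[0]-rad,0),max(q[1]-rad,0);g=cv2.cvtColor(im[y0:q[1]+rad,x0:q[0]+rad],cv2.COLOR_BGR2GRAY)
    n,_,st,c=cv2.connectedComponentsWithStats((g<45).astype(np.uint8))
    return q,[(c[i].round(1)+[x0,y0],st[i,2:5]) for i in range(1,n) if st[i,4]>25]
E
python3 - <<'E'
from h import *
go((.4495,-.058,.22),8.7);P,im=shot("wrist","w17")
for r,c in((.021,(.4677,-.218)),(.029,(.4839,-.3163))):
    q=np.array([project(P,(c[0]+r*np.cos(a),c[1]+r*np.sin(a),.123)) for a in np.arange(0,6.28,.1)]);print(cv2.fitEllipse(np.float32(q)))
for e in ellipses(im,(220,180,420,310)): print(e,plane(P,e[1:3],.123).round(4))
for k in knob(P,im,(.4495,.017,.043))[1]: print(k,plane(P,k[0],.043))
E
```

```text
t 35.0 tcp [ 0.4677 -0.2182  0.2349] jaw 8.8 units [5.369 0.219 0.495] j6 -0.73 w 0.935
 tool turn 0.11228654451311115
((317.17364501953125, 232.28250122070312), (55.96991729736328, 58.344970703125), 90.19889831542969)
((318.333984375, 347.6458435058594), (57.348045349121094, 70.35780334472656), 89.78167724609375)
(88, 317.6, 234.1, 52.1, 56.3) [ 0.4681 -0.2188  0.123 ]
(96, 317.5, 234.1, 53.1, 57.1) [ 0.4681 -0.2189  0.123 ]
(104, 317.6, 234.1, 54.1, 57.6) [ 0.4681 -0.2188  0.123 ]
(112, 317.6, 234.2, 54.7, 58.0) [ 0.4682 -0.2189  0.123 ]
(120, 317.5, 234.2, 55.3, 58.8) [ 0.4681 -0.2189  0.123 ]
(128, 317.5, 234.2, 56.0, 59.2) [ 0.4681 -0.2189  0.123 ]
(136, 317.5, 234.1, 56.7, 60.0) [ 0.4681 -0.2189  0.123 ]
```

Call:
{"fn": "drive_tool", "kwargs": {"commands": "80 .9 .04 0 0;80 .9 .04 0 0;80 .9 .04 0 0;80 .9 .04 0 0;80 .9 .04 0 0;60 .9 .02 0 0;50 0 0 0 0;40 0 0 0 0"}}

```text
time: 36.05
tool_pos: [0.4495, -0.0575, 0.235]
tool_rot: [0.0, 0.651, 0.759, -0.0]
contact_force: [0.8, -0.2, -0.3]
gripper_width: 0.472
```

```bash
python3 - <<'E'
from h import *
P,im=shot("wrist","w18");q,ks=knob(P,im,(.4495,.017,.043));print(q)
for k in ks: print(k,plane(P,k[0],.042))
go((.4495,.017,.024),8.7)
E
```

```text
[329 128]
(array([330.8, 126.1]), array([ 17,  17, 225], dtype=int32)) [0.44993845 0.01924088 0.042     ]
t 36.1 tcp [ 0.4495 -0.0577  0.235 ] jaw 8.8 units [2.464 0.38  7.031] j6 -0.45 w 0.467
 tool turn 0.08144089570964752
```

Call:
{"fn": "drive_tool", "kwargs": {"commands": "40 .84 .133 .7 0;40 .84 .133 .7 0;40 .84 .133 .7 0;40 0 0 .9 0;40 0 0 .7 0;40 0 0 0 0;40 0 0 0 0;40 0 0 0 0"}}

```text
time: 37.1
tool_pos: [0.4506, 0.0191, 0.1253]
tool_rot: [0.001, 0.651, 0.759, 0.001]
contact_force: [-0.1, -0.3, 0.4]
gripper_width: 0.471
```

```bash
python3 - <<'E'
from h import *
P,im=shot("wrist","w19");q,ks=knob(P,im,(.4497,.018,.042),35);print(q)
for k in ks: print(k,plane(P,k[0],.042));X=plane(P,k[0],.042)
go((X[0],X[1],.024),8.7)
E
```

```text
[315 246]
(array([316.1, 242.3]), array([ 25,  28, 541], dtype=int32)) [0.44982656 0.02123741 0.042     ]
t 37.15 tcp [0.4505 0.0192 0.1252] jaw 8.8 units [ 0.073 -0.019  3.374] j6 -0.28 w 0.47
 tool turn 0.09452002648944813
```

```bash
python3 - <<'E'
from h import *
import json
A=json.load(open("pics/w18.json"));B=json.load(open("pics/w19.json"));S=params("scene")
print(tri((A,(330.8,126.1)),(B,(316.1,242.3))),tri((A,(330.8,126.1)),(B,(316.1,242.3)),(S,(398,285))))
for P in(A,B): print(project(P,(.4498,.019,.043)),project(P,(.4498,.019,.036)),ray(P,(316,242))[1], P["xyz"])
E
```

```text
(array([0.45013658, 0.01926956, 0.03586221]), np.float64(1.687531787758378e-05)) (array([0.4496895 , 0.01909759, 0.03627886]), np.float64(0.0009756947943968042))
[330.64403456 126.33921968] [330.37551673 126.32758675] [ 0.04322081 -0.30452834 -0.95152218] [0.43812732031422236, 0.017629154884441358, 0.37917739766574415]
[315.52890772 246.04674997] [315.55956247 242.67723917] [ 0.04504946 -0.30433738 -0.95149845] [0.43896234950389407, 0.09418531569990533, 0.2694723483831545]
```

Call:
{"fn": "drive_tool", "kwargs": {"commands": "40 0 -.015 .9 0;40 0 0 .9 0;40 0 0 .8 0;40 0 0 .5 0;40 0 0 .25 0;40 0 0 0 0;20 0 0 0 0;10 0 0 0 0"}}

```text
time: 38.15
tool_pos: [0.4503, 0.0193, 0.0246]
tool_rot: [0.001, 0.651, 0.759, 0.001]
contact_force: [-0.1, 0.7, 3.5]
gripper_width: 0.17
```

Call:
{"fn": "drive_tool", "kwargs": {"commands": "5 0 0 0 0;5 0 0 0 0;5 0 0 0 0;5 0 0 -.3 0;5 0 0 -.7 0;5 0 0 -1 0;5 0 0 -1 0;5 0 0 -1 0"}}

```text
time: 39.15
tool_pos: [0.4485, 0.0195, 0.144]
tool_rot: [-0.0, 0.651, 0.759, -0.0]
contact_force: [0.3, -0.1, -0.7]
gripper_width: 0.177
```

Call:
{"fn": "drive_tool", "kwargs": {"commands": "5 0 0 -1 0;5 0 0 -1 0;5 0 0 -.7 0;5 0 0 0 0;5 0 0 0 0;5 0 0 0 0;5 0 0 0 0;5 0 0 0 0"}}

```text
time: 40.15
tool_pos: [0.449, 0.0195, 0.2239]
tool_rot: [-0.0, 0.651, 0.759, -0.0]
contact_force: [-0.1, 0.4, -0.6]
gripper_width: 0.177
```

```bash
python3 - <<'E'
from h import *
go((.4681,-.2188,.22),8.7);shot("wrist","w20");print(manip.state()["contact_force"])
E
```

```text
t 40.15 tcp [0.449  0.0195 0.2239] jaw 8.8 units [-7.946 -0.587  0.127] j6 -0.28 w 0.177
 tool turn 0.11451616536891152
[ 0.16998721 -0.03223341 -0.74545973]
```

View pics/w20.png

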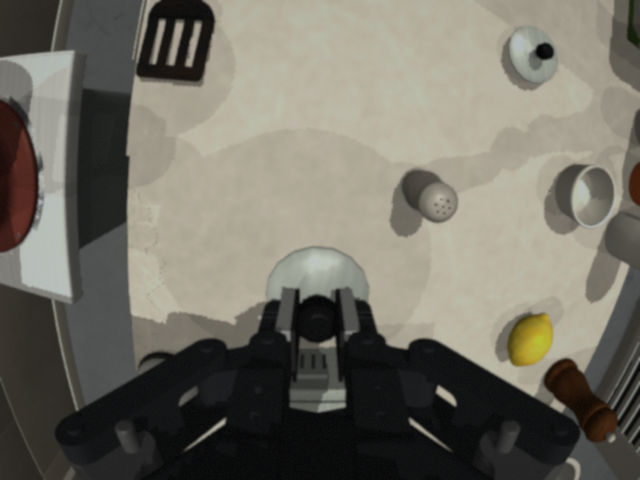

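The small lid hangs level from its knob; the large lid's knob is at (545,51), and lemon, salt and ramekin are undisturbed.

Call:
{"fn": "drive_tool", "kwargs": {"commands": "5 -.993 -.073 0 0;5 -.993 -.073 0 0;5 -.993 -.073 0 0;5 -.993 -.073 0 0;5 -.993 -.073 0 0;5 -.993 -.073 0 0;5 -.993 -.073 0 0;5 -.993 -.073 0 0"}}

```text
time: 41.2
tool_pos: [0.4684, -0.2198, 0.2244]
tool_rot: [0.0, 0.651, 0.759, 0.0]
contact_force: [0.3, -0.1, -0.9]
gripper_width: 0.177
```

Call:
{"fn": "drive_tool", "kwargs": {"commands": "5 0 0 .5 0;5 0 0 .5 0;5 0 0 .5 0;5 0 0 .5 0;5 0 0 0 0;5 0 0 0 0;5 0 0 0 0;5 0 0 0 0"}}

```text
time: 42.2
tool_pos: [0.4687, -0.219, 0.1651]
tool_rot: [0.001, 0.651, 0.759, 0.0]
contact_force: [0.7, -0.5, -0.8]
gripper_width: 0.174
```

```bash
python3 - <<'E'
from h import *
go((.4681,-.2188,.1355),8.7)
E
```

```text
t 42.2 tcp [ 0.4687 -0.219   0.1651] jaw 8.8 units [ 0.011 -0.021  0.987] j6 -0.73 w 0.174
 tool turn 0.11439725816401847
```

Call:
{"fn": "drive_tool", "kwargs": {"commands": "5 .01 -.02 .2 0;5 0 0 .2 0;5 0 0 .2 0;5 0 0 .2 0;5 0 0 .1 0;5 0 0 .05 0;5 0 0 .03 0;5 0 0 0 0"}}

```text
time: 43.2
tool_pos: [0.4679, -0.2187, 0.1356]
tool_rot: [0.0, 0.651, 0.759, 0.0]
contact_force: [-1.3, 1.6, 2.8]
gripper_width: 0.175
```

```bash
python3 - <<'E'
from h import *
go((.4681,-.2188,.1355),8.7);print(manip.state()["contact_force"])
E
```

```text
t 43.2 tcp [ 0.4679 -0.2187  0.1356] jaw 8.8 units [-0.004  0.004  0.005] j6 -0.74 w 0.175
 tool turn 0.11585492762631588
[-1.30835981  1.62427135  2.76342756]
```

Call:
{"fn": "drive_tool", "kwargs": {"commands": "25 0 0 0 0;35 0 0 0 0;40 0 0 0 0;40 0 0 -.2 0;40 0 0 -.6 0;40 0 0 -1 0;40 0 0 -1 0;40 0 0 -1 0"}}

```text
time: 44.2
tool_pos: [0.468, -0.2187, 0.2518]
tool_rot: [0.001, 0.651, 0.759, 0.0]
contact_force: [0.6, 0.4, 0.3]
gripper_width: 0.468
```

Call:
{"fn": "drive_tool", "kwargs": {"commands": "40 0 0 0 0;40 1 .7 0 0;40 1 .7 0 0;40 1 .7 0 0;40 1 .7 0 0;40 1 .7 0 0;40 1 .7 0 0;40 1 .7 0 0"}}

```text
time: 45.2
tool_pos: [0.5808, 0.0127, 0.2481]
tool_rot: [-0.001, 0.651, 0.759, -0.0]
contact_force: [0.5, -0.3, 0.1]
gripper_width: 0.469
```

Call:
{"fn": "drive_tool", "kwargs": {"commands": "40 1 .7 0 0;40 1 .7 0 0;40 1 .7 0 0;40 1 .6 0 0;40 0 0 0 0;40 0 0 0 0;40 0 0 0 0;40 0 0 0 0"}}

```text
time: 46.2
tool_pos: [0.6423, 0.1416, 0.2491]
tool_rot: [0.0, 0.651, 0.759, -0.0]
contact_force: [0.2, -0.2, 0.4]
gripper_width: 0.471
```

```bash
python3 - <<'E'
from h import *
P,im=shot("wrist","w21");q,ks=knob(P,im,(.644,.219,.038),45);print(q)
for k in ks: print(k,plane(P,k[0],.036))
go((.644,.219,.024),8.7)
E
```

```text
[331 125]
(array([334.3, 125.4]), array([ 17,  16, 208], dtype=int32)) [0.64668846 0.21973544 0.036     ]
t 46.25 tcp [0.6424 0.1417 0.2492] jaw 8.8 units [2.538 0.443 7.506] j6 -0.05 w 0.468
 tool turn 0.0588460794466954
```

Call:
{"fn": "drive_tool", "kwargs": {"commands": "40 .85 .18 .7 0;40 .85 .18 .7 0;40 .85 .175 .7 0;40 0 0 .9 0;40 0 0 .9 0;40 0 0 0 0;40 0 0 0 0;40 0 0 0 0"}}

```text
time: 47.25
tool_pos: [0.6478, 0.2208, 0.1341]
tool_rot: [0.001, 0.651, 0.759, 0.001]
contact_force: [0.5, -0.7, -1.2]
gripper_width: 0.466
```

```bash
python3 - <<'E'
from h import *
import json
A=json.load(open("pics/w21.json"))
P,im=shot("wrist","w22");q,ks=knob(P,im,(.6467,.2197,.036),35);print(q)
for k in ks: print(k,plane(P,k[0],.036),tri((A,(334.3,125.4)),(P,k[0])));X=plane(P,k[0],.036)
go((X[0],X[1],.0245),8.7)
E
```

```text
[314 240]
(array([314.7, 240.2]), array([ 24,  26, 496], dtype=int32)) [0.64658803 0.2196273  0.036     ] (array([0.64662349, 0.21973253, 0.03633728]), np.float64(5.018106767010633e-05))
t 47.3 tcp [0.6477 0.2207 0.134 ] jaw 8.8 units [-0.032 -0.052  3.649] j6 0.07 w 0.468
 tool turn 0.10773735295961728
```

Call:
{"fn": "drive_tool", "kwargs": {"commands": "40 -.02 -.04 1 0;40 0 0 .9 0;40 0 0 .8 0;40 0 0 .6 0;40 0 0 .35 0;40 0 0 0 0;20 0 0 0 0;10 0 0 0 0"}}

```text
time: 48.3
tool_pos: [0.6466, 0.22, 0.024]
tool_rot: [0.001, 0.651, 0.759, 0.001]
contact_force: [0.3, -0.4, 1.4]
gripper_width: 0.179
```

Call:
{"fn": "drive_tool", "kwargs": {"commands": "5 0 0 0 0;5 0 0 0 0;5 0 0 0 0;5 0 0 -.3 0;5 0 0 -.7 0;5 0 0 -1 0;5 0 0 -1 0;5 0 0 -1 0"}}

```text
time: 49.3
tool_pos: [0.6453, 0.2197, 0.1445]
tool_rot: [0.0, 0.651, 0.759, 0.0]
contact_force: [0.1, -0.2, -1.1]
gripper_width: 0.174
```

Call:
{"fn": "drive_tool", "kwargs": {"commands": "5 0 0 -1 0;5 0 0 -1 0;5 0 0 -.9 0;5 0 0 0 0;5 0 0 0 0;5 0 0 0 0;5 0 0 0 0;5 0 0 0 0"}}

```text
time: 50.3
tool_pos: [0.6453, 0.2197, 0.2287]
tool_rot: [-0.0, 0.651, 0.759, -0.001]
contact_force: [0.1, -0.0, -0.9]
gripper_width: 0.177
```

```bash
python3 - <<'E'
from h import *
go((.4839,-.3163,.23),8.7);print(manip.state()["contact_force"])
E
```

```text
t 50.3 tcp [0.6453 0.2197 0.2287] jaw 8.8 units [-16.831  -8.054  -0.032] j6 0.07 w 0.177
 tool turn 0.11794699592653046
[ 0.14054311 -0.01773575 -0.90605644]
```

Call:
{"fn": "drive_tool", "kwargs": {"commands": "5 -.99 -.474 0 0;5 -.99 -.474 0 0;5 -.99 -.474 0 0;5 -.99 -.474 0 0;5 -.99 -.474 0 0;5 -.99 -.474 0 0;5 -.99 -.474 0 0;5 -.99 -.474 0 0"}}

```text
time: 51.3
tool_pos: [0.5691, -0.0335, 0.2295]
tool_rot: [0.0, 0.651, 0.759, 0.0]
contact_force: [0.6, -0.3, -0.9]
gripper_width: 0.175
```

Call:
{"fn": "drive_tool", "kwargs": {"commands": "5 -.99 -.474 0 0;5 -.99 -.474 0 0;5 -.99 -.474 0 0;5 -.99 -.474 0 0;5 -.99 -.474 0 0;5 -.99 -.474 0 0;5 -.99 -.474 0 0;5 -.99 -.474 0 0"}}

```text
time: 52.3
tool_pos: [0.4931, -0.2857, 0.2295]
tool_rot: [0.0, 0.651, 0.759, 0.0]
contact_force: [-1.1, 0.0, -1.2]
gripper_width: 0.175
```

Call:
{"fn": "drive_tool", "kwargs": {"commands": "5 -.99 -.474 0 0;5 0 0 0 0;5 0 0 .5 0;5 0 0 .5 0;5 0 0 .5 0;5 0 0 .5 0;5 0 0 0 0;5 0 0 0 0"}}

```text
time: 53.3
tool_pos: [0.4843, -0.3164, 0.1698]
tool_rot: [0.0, 0.651, 0.759, -0.0]
contact_force: [-0.3, -0.0, -1.1]
gripper_width: 0.18
```

```bash
python3 - <<'E'
from h import *
go((.4839,-.3163,.135),8.7);P,im=shot("wrist","w23")
q,ks=knob(P,im,(.4681,-.2188,.147),45);print(q)
for k in ks: print(k,plane(P,k[0],.147))
E
```

```text
t 53.3 tcp [ 0.4843 -0.3164  0.1698] jaw 8.8 units [ 0.004 -0.012  1.161] j6 -0.86 w 0.18
 tool turn 0.1232210354360177
[314  75]
(array([314.4,  74.1]), array([  38,   38, 1105], dtype=int32)) [ 0.46796154 -0.21830984  0.147     ]
```

Small lid's knob at (0.468,-0.218): seated. Lowering the large lid.

Call:
{"fn": "drive_tool", "kwargs": {"commands": "5 0 -.01 .25 0;5 0 0 .25 0;5 0 0 .25 0;5 0 0 .2 0;5 0 0 .1 0;5 0 0 .06 0;5 0 0 .04 0;5 0 0 0 0"}}

```text
time: 54.35
tool_pos: [0.4838, -0.3163, 0.1351]
tool_rot: [0.0, 0.651, 0.759, -0.0]
contact_force: [-0.2, 0.6, -0.7]
gripper_width: 0.176
```

```bash
python3 - <<'E'
from h import *
go((.4839,-.3163,.135),8.7);print(manip.state()["contact_force"])
E
```

```text
t 54.35 tcp [ 0.4838 -0.3163  0.1351] jaw 8.8 units [-0.     0.004  0.004] j6 -0.86 w 0.176
 tool turn 0.11650872870274043
[-0.15749832  0.56140226 -0.67382342]
```

Call:
{"fn": "drive_tool", "kwargs": {"commands": "5 0 0 .03 0;5 0 0 .03 0;5 0 0 0 0;25 0 0 0 0;35 0 0 0 0;40 0 0 0 0;40 0 0 -.2 0;40 0 0 -.6 0"}}

```text
time: 55.35
tool_pos: [0.4831, -0.3158, 0.1569]
tool_rot: [-0.001, 0.651, 0.759, 0.0]
contact_force: [0.4, -0.1, -0.0]
gripper_width: 0.47
```

Call:
{"fn": "drive_tool", "kwargs": {"commands": "40 0 0 -1 0;40 0 0 -1 0;40 0 0 -1 0;40 -.5 0 -1 0;40 -1 0 0 0;40 -1 0 0 0;40 0 0 0 0;40 0 0 0 0"}}

```text
time: 56.35
tool_pos: [0.4953, -0.3901, 0.278]
tool_rot: [0.0, 0.651, 0.759, 0.0]
contact_force: [0.4, 0.8, 0.3]
gripper_width: 0.465
```

```bash
python3 - <<'E'
from h import *
P,im=shot("wrist","w24");S,si=shot("scene","s24");D,di=shot("side","d24")
for X in((.4681,-.2188,.147),(.4839,-.3163,.147)):
    q,ks=knob(P,im,X,40);print(q,project(S,X),project(D,X))
    for k in ks: print(k,plane(P,k[0],.147))
    for Q,i in((S,si),(D,di)): print("  fixed",[(k[0],k[1][2]) for k in knob(Q,i,X,18)[1]])
cv2.imwrite("pics/f.png",np.hstack([cv2.resize(im,(400,300)),cv2.resize(di[120:260,290:450],(400,350))[:300]]))
go((.48,-.31,.25))
E
```

```text
[316   0] [465.30042347 146.98353204] [371.16410392 159.04052866]
(array([315.9,   4.1]), array([ 21,  11, 181], dtype=int32)) [ 0.4684841  -0.22268919  0.147     ]
  fixed [(array([465.3, 147.3]), np.int32(78))]
  fixed [(array([366.9, 142.8]), np.int32(28)), (array([371.8, 159.5]), np.int32(44))]
[317 127] [481.02337467 115.25455515] [366.54699153 141.9764107 ]
(array([317.1, 128.2]), array([ 21,  21, 362], dtype=int32)) [ 0.48393441 -0.3167133   0.147     ]
  fixed [(array([464.5, 100.2]), np.int32(29)), (array([480.9, 115.7]), np.int32(62))]
  fixed [(array([366.9, 142.3]), np.int32(34))]
t 56.5 tcp [ 0.4953 -0.3897  0.2777] jaw 8.9 units [ 2.702 -0.095  0.921] j6 -0.94 w 0.466
```

View pics/f.png

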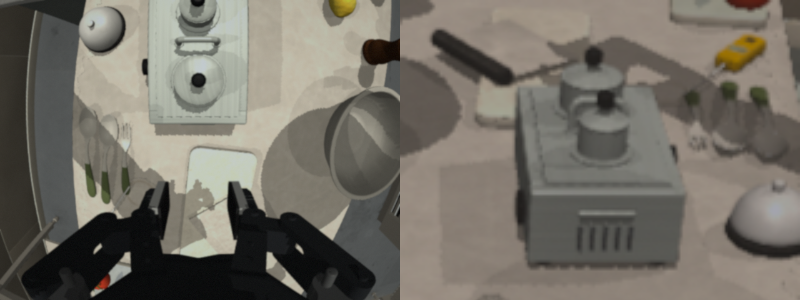

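Both lids sit level on their pots and the plate is flat. The knobs appear within 1 px of where seated lids should put them in the two fixed views. The gripper is clear.

```bash
python3 -c "
from plant import manip
print(manip.job_done(), manip.state()['time'])"
```

```text
the job is handed in; nothing more can be done
the job is handed in; nothing more can be done
```

I set up the warmer in the order asked and handed the job in at about 56.5 s of the 131 s allowed. The hand-in reports no verdict.

- **Plate:** it went into the warmer's well first. Its measured hole positions put its centre within about 1 mm of the well's centre, and its angle within about 0.5°.
- **Pots:** each hangs in the hole that fits it. Both rims measured at the seated height of 0.123 m, and the pots are 98.8 mm apart against 99 mm expected.
- **Lids:** each pot has its own lid. Both knobs sat within about 1 px of their expected seated positions in the scene and side views. The wrist camera puts the large lid's knob under 1 mm from its pot's axis. The small lid's knob was under 1 mm off in the view just before the large lid went on. In the last wrist picture it was cut off at the edge, so I did not use that reading.
- **Bystanders:** the ramekin, salt shaker and lemon looked undisturbed in the wrist views along the way. I did not measure them again at the end.
- **Forces and hand-in:** contact forces at the end of each move stayed under 8 N, and the gripper was clear of everything at hand-in.

No final check failed. Early rough estimates from the fixed cameras were up to about 1 cm off, and the wrist-camera measurements replaced them before each grasp.

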